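Take the filter slide off its hook and stand it in the filter holder

ROBOT

A 7-joint arm with a two-finger parallel gripper is mounted at the origin on a cart in front of the work surface, level with it; the furniture and walls round the work are solid. World frame = base frame: x ahead of the robot, y to its left, z up, the work surface at z = 0. Lengths are in m, angles in rad, forces in N, time in s.
With the tool pointing down it reaches from about 0.425 to 0.875 m from the base axis. Payload 9.9 kg.
Tool frame: the origin (TCP) lies midway between the tips of the shut fingers; the grasp point (between the pads) lies 19 mm behind it; z points along the fingers, x is the direction in which the jaws open and shut, and the axes are right-handed (so a half turn about z gives the same grasp; the last joint's range is limited). The gripper opens to 85 mm and grips with 20 to 120 N. Pads are 22 mm wide; open, the fingers measure 114 mm over their backs; the gripper's body (76 mm by 85 mm) begins 54 mm behind the grasp point. The pads swing forward as they close: fully open they stand 13 mm farther back than shut.
Start: joints at [1.225, 0.576, 0.025, 1.437, -0.015, 1.129, -0.057], TCP at [0.175, -0.652, 0.231] pointing down, gripper open.
Joint ranges: [-2.76, 2.76], [-0.34, 2.15], [-1.52, 1.57], [0.19, 2.46], [-1.09, 4.23], [0.17, 1.99], [-2.82, 2.82]. Speed limits (rad/s): [2.22, 2.22, 3.01, 3.01, 3.14, 3.14, 3.14].

INTERFACE

Orientations are given as [roll, pitch, yaw] about the fixed x, y, z axes, in that order (R = Rz(yaw) Ry(pitch) Rx(roll)).
In Python, from bench import ctrl, imaging, order gives the robot as it stands. The module is installed in compiled form; this text tells all that it offers.
- The arm moves only by the shell command python3 -m jog 'ROWS'. ROWS is JSON, a list of rows, each an object with "hand": the finger opening in m, from 0 to 0.0854; "travel": the shift along the world's x, y, z in m, a list of three; "twist": the turn about the world's z in rad. In form: [{"hand": hand, "travel": [x, y, z], "twist": twist}, ...]. A call has 1 to 8 rows; each row is the pose to reach, as a shift and turn from the pose commanded when the call began; what a row does not reach only later rows make up. A row lasts 1/10 s, in which the tool goes at most 50 mm and 8.59 degrees, less where a joint would pass 70% of its speed; a pose out of reach is approached as far as the arm can. A call with a gripper value outside its range is refused whole. The fingers move at their own pace and stop on an object; the grip force is fixed at half the most. Time passes only in rows, so rows that repeat a pose let the fingers close. It gives the time, the measured TCP pose, the force and the opening at its end, in the units of the state.
- ctrl.sense(): the state, without advancing time (a new reading comes with each control period).
- imaging.capture(name): name is "scene" or "top"; returns the picture (400x640x3 uint8, red, green, blue); there is no depth.
- imaging.calibration(name): a dict with "vertical_fov" (degrees; the focal length in pixels is half the picture's height over the tangent of half this angle, whatever the lens; pixels are square), "cx", "cy" (the principal point, pixels), "rvec" (rotation vector, rad) and "tvec" (3), from world to camera coordinates, as OpenCV has them. Camera axes: x right, y down, z forward; pixel columns grow to the right and rows downward; lengths in m; the calibration is good to about 2 mm. A picture is of the moment at which its call begins. calibration takes no time and is no camera call.
- order.sign_off(): hands the job in, once; it reports no verdict.
The state is a dict: "clock": time; "joint_pos": joint angles; "dq": joint speeds; "joint_torque": joint torques, N m; "eef_pos": TCP position; "orientation": TCP orientation; "contact_force": force on the tool from outside, world axes, zero at the start; "torque": the same for the moment, N m; "width": opening from 0.0 (shut) to 1.0 (fully open).
Only numpy, scipy, OpenCV 4.12 (cv2) and the standard library are available. Lean on these libraries where they do the work, as an engineer would, in place of code of your own. Each camera call takes 0.05 s, during which the arm holds its last target.

TASK

Lift the blue filter slide up and off the hook it hangs on, then stand it upright in the slot of the aluminium filter holder, foot down and fully home, with its yellow dot at the same end of the slot as the holder's yellow dot. Let go of it and do not disturb the lens cap, the tape roll or the brass weight.

Things in the scene. Friction and masses are not known exactly. Their poses are not given: they have to be found in the camera images.
- filter_slide: Loose blue plate 155 tall, 8 thick (x), 44 wide (y; foot below z=14: 40), window at z=44; all mm. Origin: centre of underside, z up. Eye through x: 24 wide, z=62 to a peaked roof (100 mid, 94 sides). Ribbed grip tab on top: 10 thick, 34 wide, z 106-155. Hangs on the hook, bar centre at its z=96, its axes along the stand's. 60 g.
- filter_tab (a point): centre of the slide's grip tab, at z = 137 mm of the slide, on its mid-planes
- filter_dot (a point): yellow dot on the slide (shown on both faces, 8 mm across), at y = +17 mm, z = 72 mm of the slide
- hook_stand: Fixed. Origin: centre of underside of steel base 100x90x10 mm, z up. Post at x=+38, head 20 across, top z=162. 7 mm bar hook runs from post to -x, dips to bar-centre z=145 at x=-24 to -46 (slide hangs at x=-36), turns up to its end at x=-64, z=158. To unhook: raise slide about 22 mm, draw it off at least 45 mm along the stand's -x.
- hook_seat (a point): centre of the hook bar where the slide hangs, 145 mm above the bench
- hook_tip (a point): centre of the hook's rounded upturned end, 158 mm above the bench
- filter_holder: Fixed aluminium block 70x90x40 mm (x,y,z) on a 76x116x6 foot plate; origin: centre of underside, z up. In its top, centred at x=y=0, a slot 13 wide (x), 51 long (y), 28 deep (floor z=12), 4 mm chamfer round its mouth. Black lens tube, 42 diameter, lies along x from x=+20 to +48, top z=77.
- slot_floor (a point): centre of the slot's floor, 12 mm above the bench
- holder_dot (a point): yellow dot on the holder's top, at x = -18, y = +36 mm of the holder, z = 40 mm; it marks the +y end of the slot (a second dot is on the -x side face at that end)
- lens_cap: loose black lens cap, 54 mm across, 11 mm high, lying on the bench; origin at the centre of its underside. Bystander
- tape_roll: loose roll of black tape, 58 x 56 x 19 mm, lying flat; origin at the centre of its underside. Bystander
- brass_weight: loose brass weight, 26 mm across, 34 mm high, standing; origin at the centre of its underside. Bystander

How it is judged:
On the way:
1. the slide is off the hook and held clear of it: its foot more than 50 mm above the bench, more than 70 mm from where it hung, touching neither stand nor holder (height (world z) of filter_slide above 0.05 m and distance of filter_slide from where it was at the start of the episode above 0.07 m and contact force between filter_slide and hook_stand below 0.05 N and contact force between filter_slide and filter_holder below 0.05 N and contact force between filter_slide and the fingers above 0.5 N), for 0.1 s.
At the end, for the whole second after the job is handed in: The slide stands released and at rest in the holder's slot: foot within 5 mm of the slot floor in height and 12 mm of the slot's centre horizontally, leaning less than 0.3 rad, its yellow dot more than 6 mm from the slot's middle towards the holder's yellow dot (z of filter_slide in the frame of slot_floor between -0.004 and 0.005 m and horizontal distance between filter_slide and slot_floor below 0.012 m and angle between filter_slide's own z axis and vertical below 0.3 rad and y of filter_dot in the frame of filter_holder above 0.006 m and linear speed of filter_slide below 0.02 m/s); the robot touches nothing.
It fails at once if lens cap, tape roll or brass weight moved more than 30 mm or the weight tipped over (distance of any of lens_cap, tape_roll, brass_weight from where it was at the start of the episode above 0.03 m or angle between brass_weight's own z axis and vertical above 0.8 rad).
It also fails if it takes over 48 s, if anything falls off the work surface, if the arm or the gripper's body presses on something with over 40 N, if the wrist force passes 120 N, or if a joint passes its speed limit or range.

## Working session

There is one attempt and no reset: what is moved stays moved. The work goes in short steps, Python scripts to look and compute and a shell command to move; the robot and the scene stay as the last step left them, time stands still between calls to the robot, and variables do not carry over. Pictures are saved under pics/ and viewed, and the job is handed in when it is done.

```bash
mkdir -p pics
python3 - <<'E'
from bench import ctrl, imaging
import cv2
for n in("scene","top"):
    im=imaging.capture(n); cv2.imwrite(f"pics/{n}0.png",im[:,:,::-1]); c=imaging.calibration(n); print(n,c)
print(ctrl.sense())
E
```

```text
scene {'vertical_fov': 55.11878099273565, 'cx': 318.295143460346, 'cy': 195.26323360680615, 'rvec': array([ 0.95917575, -2.49997544,  1.03554935]), 'tvec': array([0.3623404 , 0.27935699, 0.75591469])}
top {'vertical_fov': 47.78083307405468, 'cx': 324.2981018712567, 'cy': 198.85013851164172, 'rvec': array([ 2.19333338, -2.13809161,  0.16141179]), 'tvec': array([0.00918318, 0.48896845, 1.08484758])}
{'clock': 0.1, 'joint_pos': array([ 1.22519535,  0.57643575,  0.02483353,  1.43784337, -0.01498156,
        1.12900948, -0.05650524]), 'dq': array([ 0.0006743 , -0.0020509 ,  0.00033242, -0.00339218,  0.00157331,
        0.00119279,  0.00011808]), 'joint_torque': array([ 6.02410742e-03, -7.67299676e+01,  2.25786299e+00, -2.86601418e+01,
        1.59366435e-02,  8.55266961e-03, -6.27329655e-05]), 'eef_pos': array([ 0.17460342, -0.65159245,  0.23053001]), 'orientation': array([ 3.14150640e+00,  1.50907010e-03, -1.30894893e+00]), 'contact_force': array([-0.4327134 , -0.09000043, -0.41331514]), 'torque': array([-0.00532703, -0.02574917, -0.0088788 ]), 'width': 0.9978342369946755}
```

View pics/scene0.png

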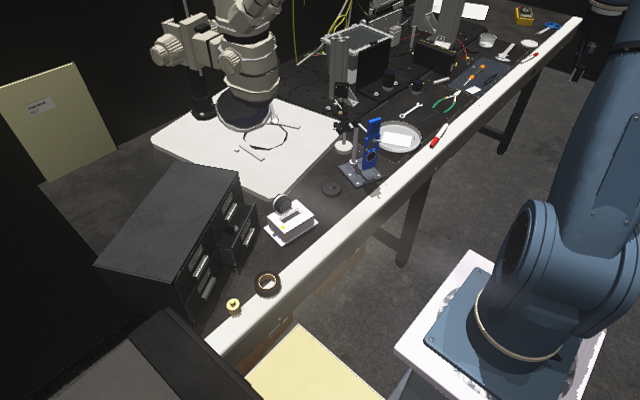

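View pics/top0.png

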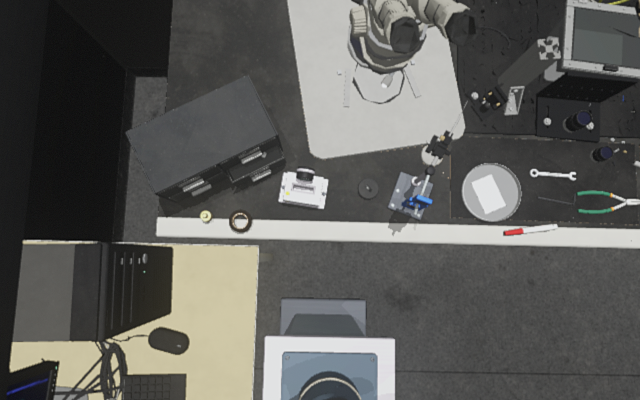

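```bash
cat > h.py <<'E'
import numpy as np, cv2
from bench import imaging
def cal(n):
    c=imaging.calibration(n); f=200/np.tan(np.radians(c['vertical_fov']/2))
    K=np.array([[f,0,c['cx']],[0,f,c['cy']],[0,0,1]]); return K,np.array(c['rvec']),np.array(c['tvec'])
def proj(n,P):
    K,r,t=cal(n); return cv2.projectPoints(np.array(P,float).reshape(-1,3),r,t,K,None)[0].reshape(-1,2)
def back(n,uv,z):
    K,r,t=cal(n);R=cv2.Rodrigues(r)[0];C=-R.T@t
    d=R.T@np.linalg.inv(K)@np.array([uv[0],uv[1],1.]); return C+d*(z-C[2])/d[2]
def frame(o,yaw,pts):
    c,s=np.cos(yaw),np.sin(yaw); pts=np.array(pts,float)
    return np.array(o)+pts@np.array([[c,-s,0],[s,c,0],[0,0,1]]).T
def crop(im,x,y,w,h,k,fn):
    cv2.imwrite(fn,cv2.resize(im[y:y+h,x:x+w,::-1],None,fx=k,fy=k,interpolation=cv2.INTER_CUBIC))
E
python3 - <<'E'
from h import *
t=cv2.imread("pics/top0.png")[:,:,::-1]; s=cv2.imread("pics/scene0.png")[:,:,::-1]
a=[ (t,260,150,100,75),(t,370,150,100,75),(s,250,180,100,75),(s,320,100,100,100)]
out=[cv2.resize(i[y:y+h,x:x+w,::-1],(400,300) if h==75 else (300,300),interpolation=cv2.INTER_CUBIC) for i,x,y,w,h in a]
out[3]=cv2.copyMakeBorder(out[3],0,0,0,100,0)
cv2.imwrite("pics/c0.png",np.vstack([np.hstack(out[:2]),np.hstack(out[2:])]))
E
```

```text
(no output)
```

View pics/c0.png

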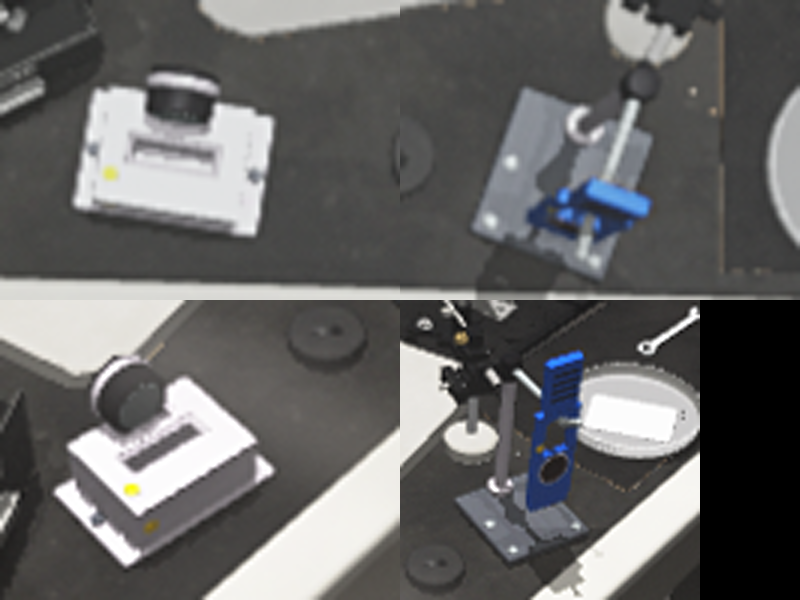

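Run:
```python
from h import *
t=cv2.imread("pics/top0.png")[:,:,::-1]; s=cv2.imread("pics/scene0.png")[:,:,::-1]
crop(t,270,155,70,60,10,"pics/ht.png")
crop(t,380,160,70,60,10,"pics/st.png")
crop(s,260,190,70,60,10,"pics/hs.png")
crop(s,330,110,70,85,7,"pics/ss.png")
```

```text
(no output)
```

View pics/ht.png

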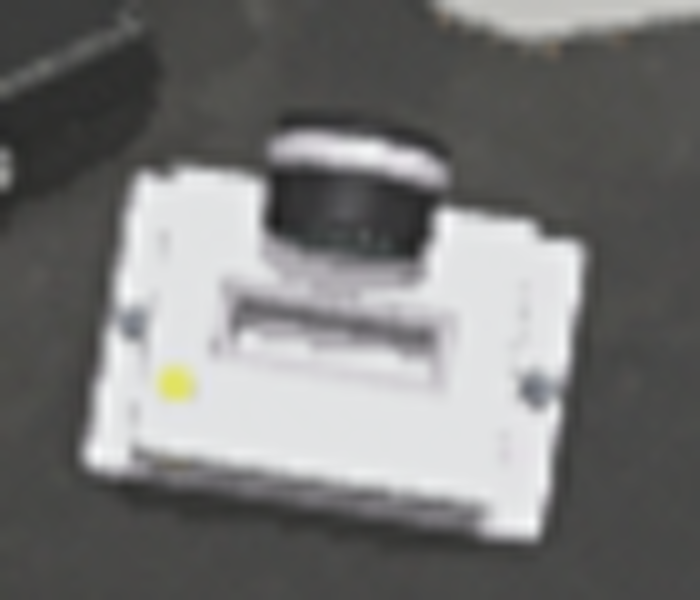

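View pics/st.png

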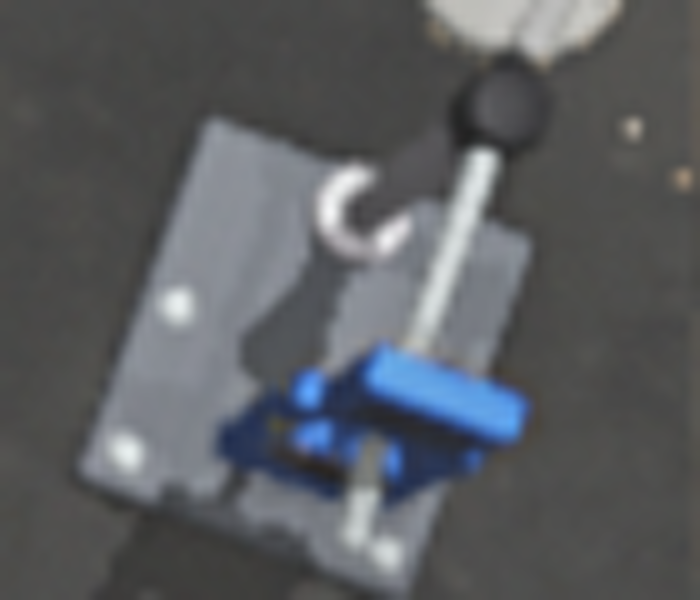

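View pics/hs.png

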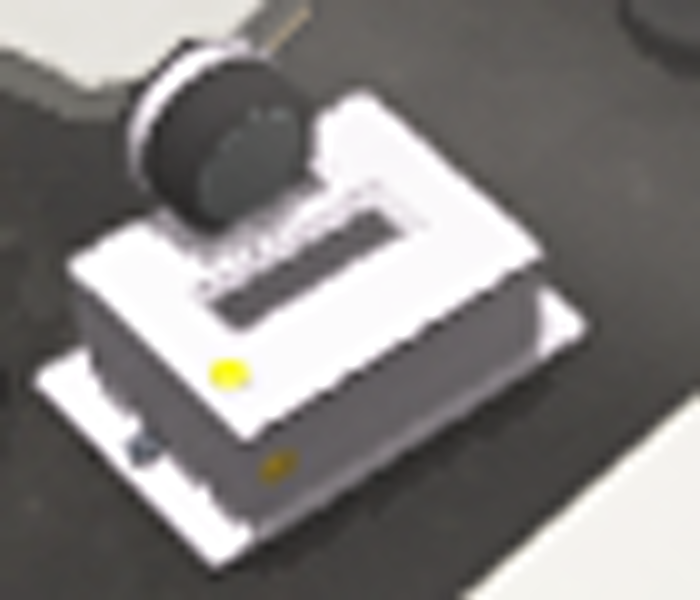

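View pics/ss.png

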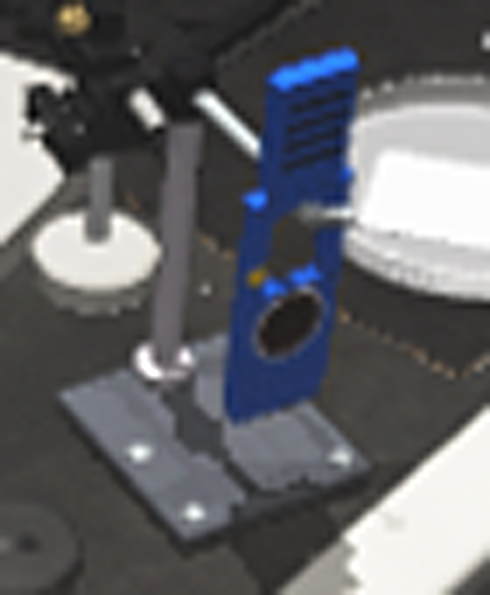

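```bash
cat > fit.py <<'E'
from h import *
from scipy.optimize import least_squares
def px(c,x0,y0,k): return ((np.array(c,float)+.5)/k-.5)+[x0,y0]
def fit(obs,p0,z0free=False):
    def f(p):
        r=[]
        for n,P,uv in obs: r.append(proj(n,frame([p[0],p[1],p[3] if len(p)>3 else 0],p[2],np.array(P)/1000.))-uv)
        return np.vstack(r).ravel()
    s=least_squares(f,p0,loss='soft_l1',f_scale=.7); print(np.round(s.x,4), 'yawdeg',np.degrees(s.x[2]))
    print(np.round(f(s.x).reshape(-1,2),1).tolist()); return s.x
def mk(n,x0,y0,k,d): return n,[a for a,b in d],np.array([px(b,x0,y0,k) for a,b in d])
E
python3 - <<'E'
from fit import *
ht=mk("top",270,155,10,[((38,58,6),(135,170)),((38,-58,6),(585,240)),((-38,-58,6),(540,542)),((-38,58,6),(85,465)),((-18,36,40),(177,384)),((10.5,29.5,40),(228,280)),((10.5,-29.5,40),(455,315)),((-10.5,-29.5,40),(440,388)),((-10.5,29.5,40),(215,355))])
hs=mk("scene",260,190,10,[((-35,45,40),(248,438)),((-35,-45,40),(545,250)),((35,45,40),(68,265)),((35,-45,40),(365,90)),((-38,58,6),(215,568)),((-38,-58,6),(588,327)),((38,58,6),(35,382)),((-18,36,40),(229,375))])
print("holder");
for o in([ht],[hs],[ht,hs]): fit(o,[.5,.1,-.1])
st=mk("top",380,160,10,[((50,45,10),(207,115)),((50,-45,10),(535,240)),((-50,-45,10),(405,600)),((-50,45,10),(80,470)),((38,0,152),(505,105))])
ss=mk("scene",330,110,7,[((50,45,10),(60,395)),((-50,-45,10),(372,462)),((-50,45,10),(185,540))])
print("stand")
for o in([st],[ss],[st,ss]): fit(o,[.5,-.15,-.35])
lt=mk("top",380,160,10,[((5,17,155),(385,345)),((5,-17,155),(530,402)),((-5,-17,155),(515,442)),((-5,17,155),(365,382))])
ls=mk("scene",330,110,7,[((-4,20,0),(228,418)),((-4,-20,0),(325,395)),((-5,17,155),(272,85)),((-5,-17,155),(358,62)),((-4,17,72),(257,278))])
print("slide"); fit([lt,ls],[.47,-.15,-.35,.049])
fit([lt],[.47,-.15,-.35])if 0 else 0
E
```

```text
holder
[ 0.513   0.075  -0.1316] yawdeg -7.542066465227842
[[0.0, 0.2], [0.1, 0.4], [-0.0, -0.4], [0.0, 0.1], [-0.0, -0.1], [-0.6, -0.6], [0.4, -0.4], [0.6, 0.7], [-0.7, 0.2]]
[ 0.51   0.076 -0.132] yawdeg -7.562556140471302
[[-0.3, 0.1], [-0.3, 0.2], [0.2, 0.2], [-0.1, 0.4], [0.2, -0.2], [0.2, -0.3], [-0.3, -0.5], [0.3, 0.2]]
[ 0.5117  0.0752 -0.131 ] yawdeg -7.506470106332033
[[-0.1, 0.7], [0.0, 0.9], [-0.1, 0.0], [-0.1, 0.6], [-0.1, 0.4], [-0.7, -0.1], [0.3, 0.1], [0.5, 1.2], [-0.8, 0.7], [-0.6, -0.5], [-0.6, -0.4], [-0.0, -0.3], [-0.4, -0.1], [-0.0, -0.8], [-0.1, -0.8], [-0.5, -1.0], [0.0, -0.4]]
stand
[ 0.5072 -0.1964 -0.3473] yawdeg -19.897704600427033
[[0.2, -0.7], [0.5, -0.4], [0.3, 0.2], [-0.6, 0.2], [-0.4, 0.5]]
[ 0.5038 -0.1958 -0.332 ] yawdeg -19.023314903748517
[[-1.0, -0.4], [0.4, 0.4], [0.2, -0.1]]
[ 0.5062 -0.1966 -0.3378] yawdeg -19.35688808099486
[[0.1, -0.2], [0.5, -0.2], [0.6, 0.5], [-0.4, 0.8], [-0.5, 0.9], [-1.4, -1.0], [-0.1, -0.1], [-0.5, -0.6]]
slide
[ 0.4722 -0.1849 -0.3785  0.0481] yawdeg -21.686489819824246
[[-0.2, -0.5], [0.3, 0.1], [0.1, 0.4], [0.0, 0.1], [0.1, 1.0], [-1.2, 0.0], [0.6, 0.1], [0.2, -0.2], [-0.7, -0.5]]
```

```bash
python3 -m jog '[{"hand":0.0854,"travel":[0.015,0.023,0.01],"twist":0.05},{"hand":0.0854,"travel":[0.035,0.055,0.02],"twist":0.11},{"hand":0.0854,"travel":[0.06,0.093,0.03],"twist":0.18},{"hand":0.0854,"travel":[0.085,0.132,0.04],"twist":0.26},{"hand":0.0854,"travel":[0.11,0.171,0.04],"twist":0.34},{"hand":0.0854,"travel":[0.13,0.202,0.04],"twist":0.41},{"hand":0.0854,"travel":[0.145,0.225,0.04],"twist":0.46},{"hand":0.0854,"travel":[0.15,0.234,0.04],"twist":0.48}]'
```

```text
clock: 0.9
eef_pos: [0.3266, -0.4153, 0.2713]
orientation: [-3.141, 0.0, -0.823]
contact_force: [0.3, -0.1, 0.3]
width: 1.001
```

```bash
python3 -m jog '[{"hand":0.0854,"travel":[0.015,0.023,0],"twist":0.05},{"hand":0.0854,"travel":[0.035,0.055,0],"twist":0.11},{"hand":0.0854,"travel":[0.06,0.094,0],"twist":0.19},{"hand":0.0854,"travel":[0.085,0.133,0],"twist":0.27},{"hand":0.0854,"travel":[0.11,0.173,0],"twist":0.35},{"hand":0.0854,"travel":[0.13,0.205,0],"twist":0.42},{"hand":0.0854,"travel":[0.147,0.233,0],"twist":0.48},{"hand":0.0854,"travel":[0.147,0.233,0],"twist":0.48}]'
python3 - <<'E'
from h import *
from bench import ctrl
t=imaging.capture("top");s=imaging.capture("scene")
crop(t,370,140,90,80,6,"pics/t1.png");crop(s,300,40,130,150,4,"pics/s1.png")
x=ctrl.sense();print(x['eef_pos'],x['orientation'])
E
```

```text
clock: 1.7
eef_pos: [0.4739, -0.1813, 0.2712]
orientation: [-3.139, -0.0, -0.342]
contact_force: [0.1, -0.9, -0.4]
width: 1.002
[ 0.47164363 -0.18544242  0.27095279] [ 3.14122474e+00  6.66940368e-04 -3.49359242e-01]
```

View pics/s1.png

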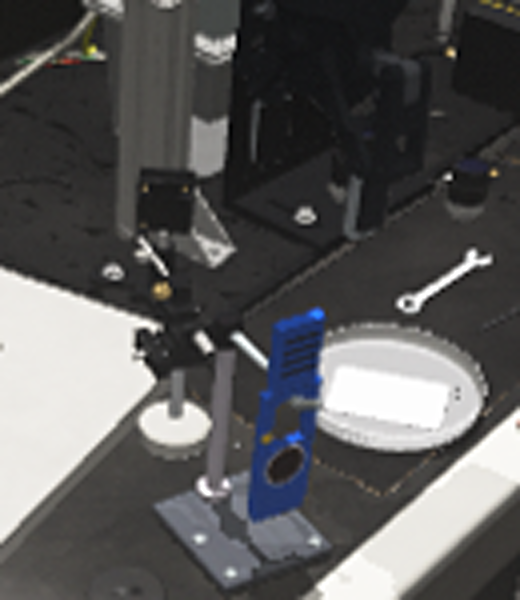

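View pics/t1.png

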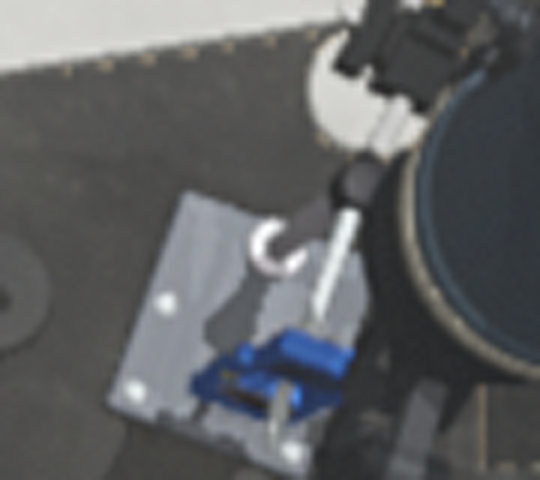

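Run:
```python
from h import *
t=imaging.capture("top");s=imaging.capture("scene")
cv2.imwrite("pics/t2.png",t[:,:,::-1]);cv2.imwrite("pics/s2.png",s[:,:,::-1])
for n in("top","scene"):
    K,r,tt=cal(n);print(n,-cv2.Rodrigues(r)[0].T@tt, proj(n,[[.4716,-.1854,.271],[.4716,-.1854,.371]]))
```

```text
top [0.34697446 0.04415785 1.13742145] [[433.18908688 194.76562326]
 [448.37843609 186.93703926]]
scene [0.04751174 0.49386856 0.73114594] [[377.35060497  94.02386858]
 [382.67809293  51.89111789]]
```

View pics/s2.png

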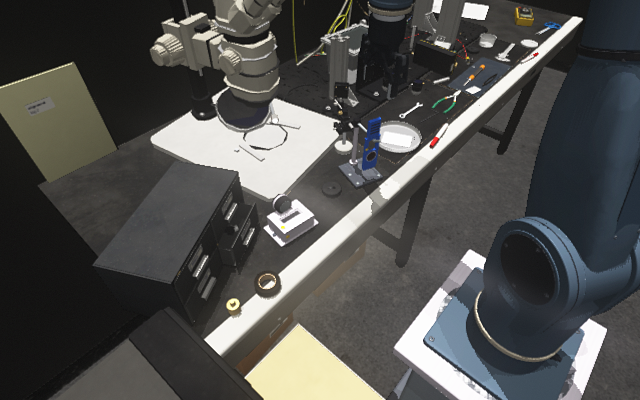

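View pics/t2.png

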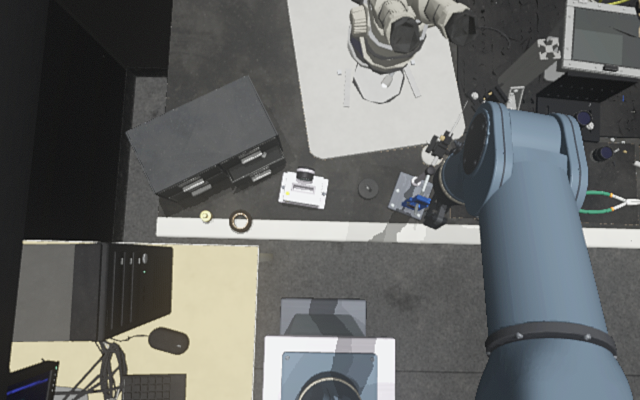

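```bash
python3 -m jog '[{"hand":0.0854,"travel":[0,0,-0.02],"twist":0},{"hand":0.0854,"travel":[0,0,-0.045],"twist":0},{"hand":0.0854,"travel":[0,0,-0.07],"twist":0},{"hand":0.0854,"travel":[0,0,-0.09],"twist":0},{"hand":0.0854,"travel":[0,0,-0.1],"twist":0},{"hand":0.0854,"travel":[0,0,-0.105],"twist":0},{"hand":0.0854,"travel":[0,0,-0.105],"twist":0},{"hand":0.0854,"travel":[0,0,-0.105],"twist":0}]'
python3 - <<'E'
from h import *
from bench import ctrl
t=imaging.capture("top");s=imaging.capture("scene")
crop(t,390,160,70,60,6,"pics/t3.png");crop(s,330,60,80,130,5,"pics/s3.png")
x=ctrl.sense();print(x['eef_pos'],x['orientation'])
E
```

```text
clock: 2.7
eef_pos: [0.4721, -0.1854, 0.167]
orientation: [3.142, -0.001, -0.35]
contact_force: [-0.8, 0.6, 0.1]
width: 0.999
[ 0.47218911 -0.18524977  0.1671487 ] [ 3.14148734e+00 -1.53574299e-03 -3.49181768e-01]
```

View pics/s3.png

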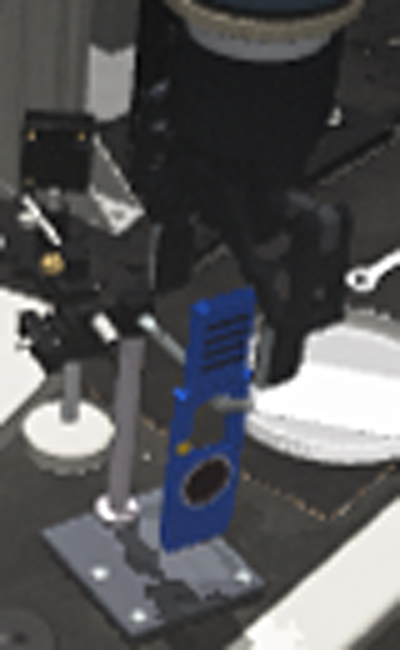

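View pics/t3.png

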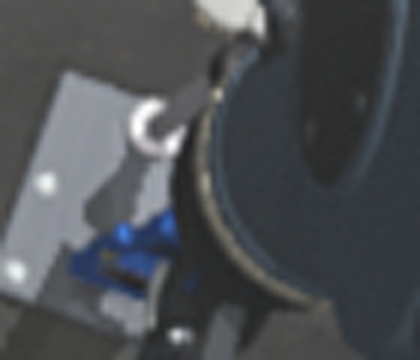

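Run:
```python
from h import *
P=frame([.4721,-.1854,0],-.349,[[-.045,.011,.180],[-.045,-.011,.180],[.045,.011,.18],[.045,-.011,.18]])
print((proj("scene",P)-[330,60])*5)
```

```text
[[248.66280951 388.76381449]
 [286.46823124 375.93752525]
 [147.39881532 294.28825855]
 [183.80748715 282.90547027]]
```

```bash
python3 -m jog '[{"hand":0.04,"travel":[0,0,0],"twist":0},{"hand":0.0,"travel":[0,0,0],"twist":0},{"hand":0.0,"travel":[0,0,0],"twist":0},{"hand":0.0,"travel":[0,0,0],"twist":0},{"hand":0.0,"travel":[0,0,0],"twist":0},{"hand":0.0,"travel":[0,0,0],"twist":0},{"hand":0.0,"travel":[0,0,0],"twist":0}]'
python3 - <<'E'
from h import *
s=imaging.capture("scene")
crop(s,330,60,80,130,5,"pics/s4.png")
E
```

```text
clock: 3.5
eef_pos: [0.4718, -0.185, 0.1663]
orientation: [3.142, -0.0, -0.349]
contact_force: [-0.9, -0.6, 1.8]
width: 0.109
```

View pics/s4.png

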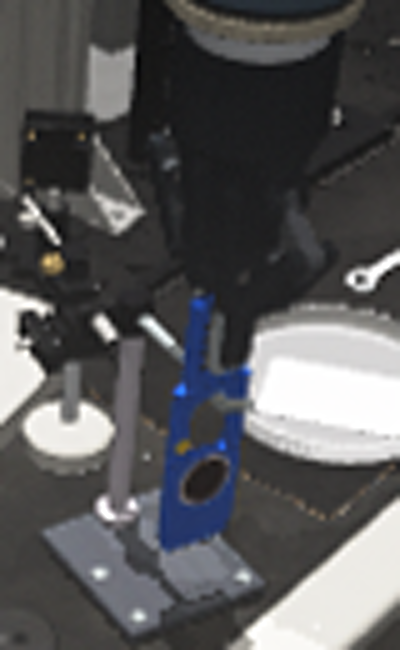

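```bash
python3 -m jog '[{"hand":0.0,"travel":[0,0,0.004],"twist":0},{"hand":0.0,"travel":[0,0,0.01],"twist":0},{"hand":0.0,"travel":[0,0,0.017],"twist":0},{"hand":0.0,"travel":[0,0,0.022],"twist":0},{"hand":0.0,"travel":[0,0,0.023],"twist":0},{"hand":0.0,"travel":[0,0,0.023],"twist":0}]'
python3 - <<'E'
from h import *
s=imaging.capture("scene")
crop(s,330,60,80,130,5,"pics/s5.png")
E
```

```text
clock: 4.15
eef_pos: [0.4718, -0.1851, 0.1896]
orientation: [3.142, -0.001, -0.349]
contact_force: [0.5, 0.1, -0.2]
width: 0.109
```

View pics/s5.png

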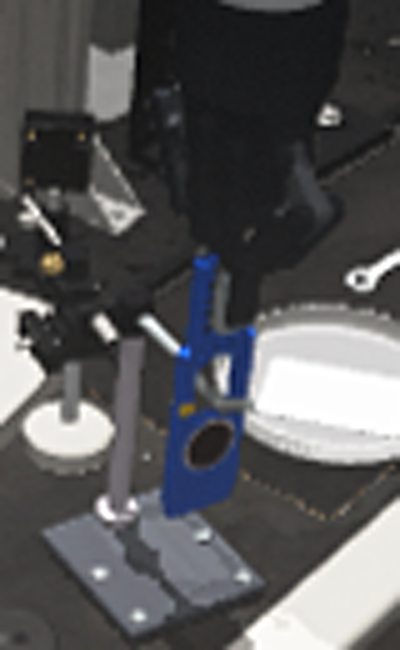

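```bash
python3 -m jog '[{"hand":0.0,"travel":[-0.005,0.002,0],"twist":0},{"hand":0.0,"travel":[-0.013,0.005,0],"twist":0},{"hand":0.0,"travel":[-0.02,0.007,0],"twist":0},{"hand":0.0,"travel":[-0.028,0.010,0],"twist":0},{"hand":0.0,"travel":[-0.038,0.014,0],"twist":0},{"hand":0.0,"travel":[-0.047,0.017,0],"twist":0},{"hand":0.0,"travel":[-0.056,0.020,0],"twist":0},{"hand":0.0,"travel":[-0.056,0.020,0],"twist":0}]'
python3 - <<'E'
from h import *
s=imaging.capture("scene")
crop(s,330,60,80,130,5,"pics/s6.png")
E
```

```text
clock: 5.0
eef_pos: [0.4142, -0.1647, 0.1894]
orientation: [3.141, 0.001, -0.349]
contact_force: [-0.5, 0.7, -0.5]
width: 0.11
```

View pics/s6.png

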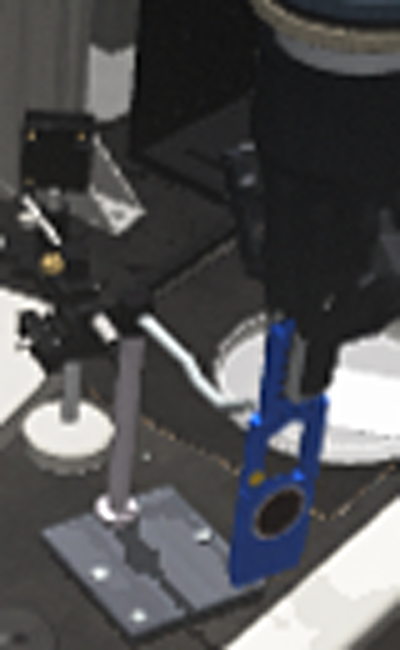

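```bash
python3 -m jog '[{"hand":0.0,"travel":[0.002,0.015,0.01],"twist":0},{"hand":0.0,"travel":[0.008,0.04,0.03],"twist":0},{"hand":0.0,"travel":[0.02,0.075,0.048],"twist":0.04},{"hand":0.0,"travel":[0.04,0.115,0.048],"twist":0.09},{"hand":0.0,"travel":[0.06,0.155,0.048],"twist":0.14},{"hand":0.0,"travel":[0.08,0.195,0.048],"twist":0.18},{"hand":0.0,"travel":[0.092,0.225,0.048],"twist":0.21},{"hand":0.0,"travel":[0.097,0.24,0.048],"twist":0.218}]'
python3 - <<'E'
from h import *
from bench import ctrl
s=imaging.capture("scene");t=imaging.capture("top")
x=ctrl.sense();print(x['eef_pos'],x['orientation'])
cv2.imwrite("pics/s7f.png",s[:,:,::-1])
crop(s,240,110,100,140,5,"pics/s7.png"); crop(t,260,140,100,80,7,"pics/t7.png")
E
```

```text
clock: 5.85
eef_pos: [0.5137, 0.0798, 0.238]
orientation: [-3.139, -0.001, -0.126]
contact_force: [0.3, -0.0, -0.8]
width: 0.112
[0.51305667 0.07822114 0.23761427] [-3.13997403e+00 -1.51166386e-04 -1.27121424e-01]
```

View pics/s7.png

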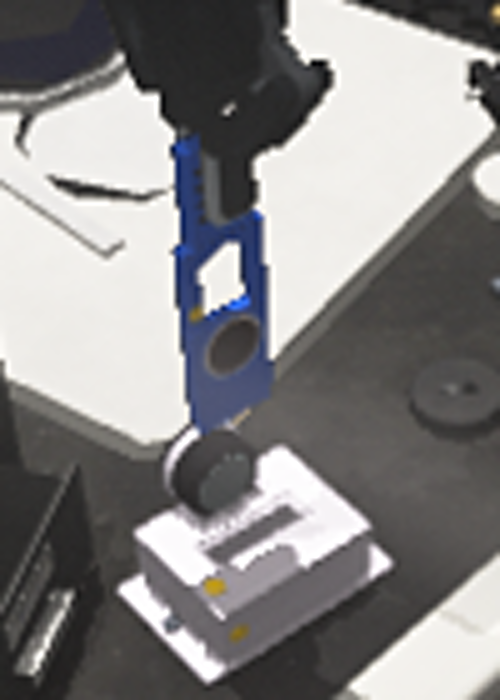

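View pics/t7.png

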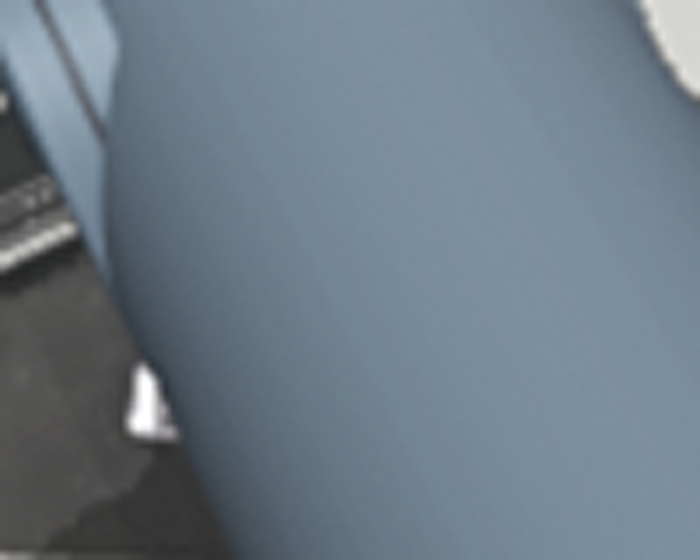

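```bash
python3 -m jog '[{"hand":0.0,"travel":[0,0,0],"twist":0},{"hand":0.0,"travel":[0,0,0],"twist":0},{"hand":0.0,"travel":[0,0,0],"twist":0}]'
python3 - <<'E'
from h import *
from bench import ctrl
s=imaging.capture("scene")
x=ctrl.sense();print(x['eef_pos'],x['orientation'])
crop(s,265,130,40,75,8,"pics/s8.png");
E
```

```text
clock: 6.25
eef_pos: [0.5125, 0.0735, 0.2374]
orientation: [3.141, -0.0, -0.133]
contact_force: [-0.1, 0.1, -0.3]
width: 0.112
[0.51256142 0.07369985 0.23744181] [ 3.14101981e+00 -1.61975357e-04 -1.33086912e-01]
```

View pics/s8.png

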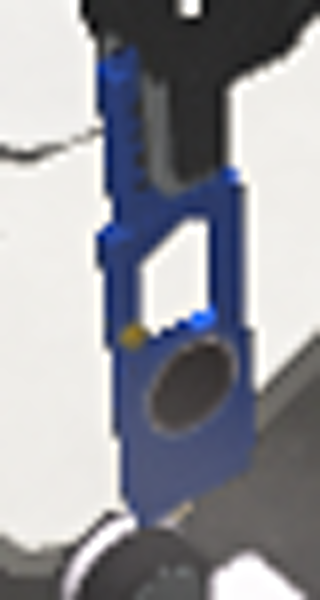

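```bash
cat > fs.py <<'E'
from fit import *
from scipy.spatial.transform import Rotation as Ro
def fits(d,off,k,p0,yawprior,sc=None):
    P=np.array([a for a,b in d],float)/1000; uv=np.array([px(b,off[0],off[1],k) for a,b in d])
    def f(p,full=True):
        W=Ro.from_euler('ZX',[p[3],p[4]]).apply(P)+p[:3]
        r=(proj("scene",W)-uv).ravel()
        return np.r_[r,(p[3]-yawprior)/.01,(p[2]-p0[2])/.0015,(p[:2]-p0[:2])/.006]
    s=least_squares(f,list(p0)+[yawprior,0],loss='soft_l1',f_scale=.7)
    print(np.round(s.x,4)); print(np.round(f(s.x)[:-4].reshape(-1,2),1).tolist()); return s.x
E
python3 - <<'E'
from fs import *
d=[((-4,22,106),(103,243)),((-4,-22,106),(236,182)),((-4,17,72),(132,335)),((-4,0,44),(192,385)),((-4,20,0),(140,525)),((-4,-20,0),(248,470)),((-4,-12,62),(212,325))]
p=fits(d,(265,130),8,(.5125,.0737,.120),-.133)
E
```

```text
[ 0.5131  0.0751  0.1198 -0.1333 -0.0073]
[[0.0, 0.4], [0.4, -0.8], [-0.4, 0.2], [-0.8, 0.1], [-0.2, 1.0], [0.3, -0.3], [0.7, -0.9]]
```

```bash
python3 -m jog '[{"hand":0.0,"travel":[0,0.001,-0.015],"twist":0},{"hand":0.0,"travel":[-0.001,0.001,-0.035],"twist":0},{"hand":0.0,"travel":[-0.001,0.001,-0.055],"twist":0},{"hand":0.0,"travel":[-0.001,0.001,-0.068],"twist":0},{"hand":0.0,"travel":[-0.001,0.001,-0.073],"twist":0},{"hand":0.0,"travel":[-0.001,0.001,-0.073],"twist":0},{"hand":0.0,"travel":[-0.001,0.001,-0.073],"twist":0}]'
python3 - <<'E'
from h import *
from bench import ctrl
s=imaging.capture("scene")
x=ctrl.sense();print(x['eef_pos'],x['orientation'])
crop(s,255,140,70,110,7,"pics/s9.png");
E
```

```text
clock: 7.0
eef_pos: [0.5121, 0.0759, 0.1649]
orientation: [-3.141, -0.001, -0.131]
contact_force: [0.5, 0.1, -0.3]
width: 0.107
[0.5121704  0.07596438 0.16506062] [-3.14124003e+00 -1.16575726e-03 -1.31424011e-01]
```

View pics/s9.png

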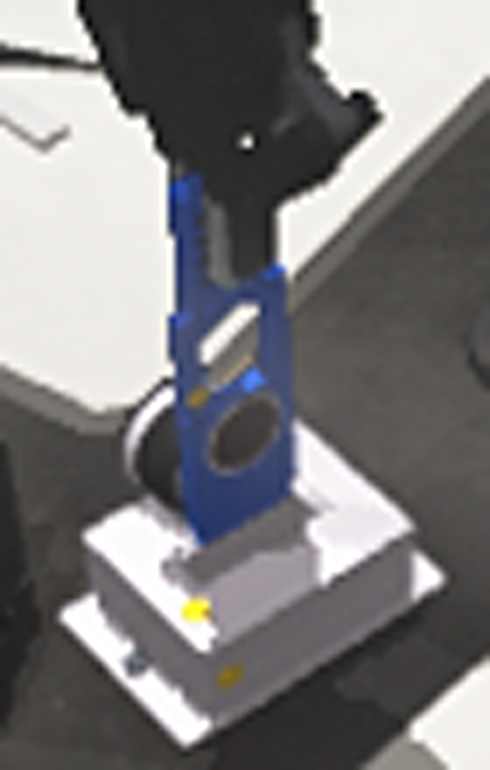

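Run:
```python
from h import *
def q(P): return np.round((proj("scene",P)-[255,140]+.5)*7-.5,0).tolist()
for o in ([.510,.076,0],[.5117,.0752,0]):
    print("foot if centred",q(frame(o,-.132,[[-.004,.020,.0477],[-.004,-.020,.0477]])))
print("foot at tcp", q(frame([.512,.076,0],-.132,[[-.004,.020,.0477],[-.004,-.020,.0477]])))
print("block dot",q(frame([.510,.076,0],-.132,[[-.018,.036,.04],[-.035,.045,.04]])))
```

```text
foot if centred [[209.0, 551.0], [301.0, 495.0]]
foot if centred [[207.0, 547.0], [299.0, 491.0]]
foot at tcp [[205.0, 548.0], [297.0, 492.0]]
block dot [[197.0, 613.0], [206.0, 657.0]]
```

```bash
python3 -m jog '[{"hand":0.0,"travel":[-0.001,0,-0.003],"twist":0},{"hand":0.0,"travel":[-0.001,0,-0.008],"twist":0},{"hand":0.0,"travel":[-0.001,0,-0.013],"twist":0},{"hand":0.0,"travel":[-0.001,0,-0.018],"twist":0},{"hand":0.0,"travel":[-0.001,0,-0.023],"twist":0},{"hand":0.0,"travel":[-0.001,0,-0.028],"twist":0},{"hand":0.0,"travel":[-0.001,0,-0.031],"twist":0},{"hand":0.0,"travel":[-0.001,0,-0.031],"twist":0}]'
python3 - <<'E'
from h import *
from bench import ctrl
s=imaging.capture("scene")
x=ctrl.sense();print(x['eef_pos'],x['orientation'],x['contact_force'])
crop(s,255,140,70,110,7,"pics/s10.png");
E
```

```text
clock: 7.85
eef_pos: [0.5105, 0.0759, 0.1328]
orientation: [3.141, 0.001, -0.131]
contact_force: [0.0, 0.7, -0.8]
width: 0.105
[0.5106053  0.07602424 0.13307346] [ 3.14151946e+00  4.57721551e-04 -1.30874467e-01] [ 0.11626981 -0.36876117 -0.4869808 ]
```

View pics/s10.png

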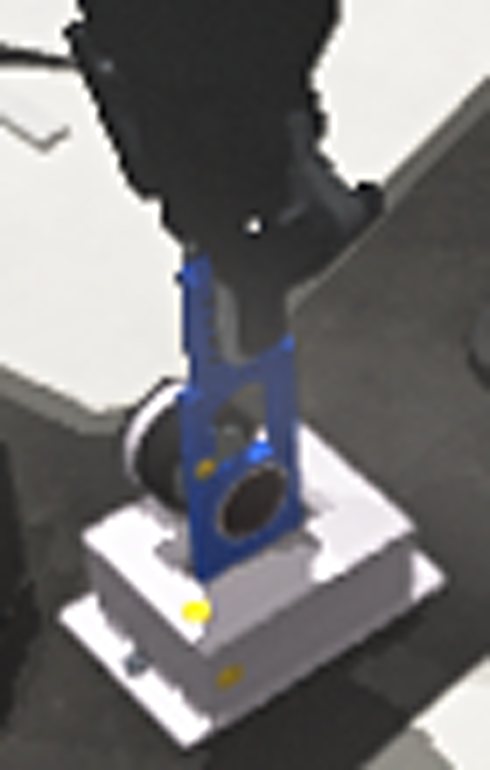

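```bash
python3 -m jog '[{"hand":0.0,"travel":[0,0,-0.001],"twist":0},{"hand":0.0,"travel":[0,0,-0.002],"twist":0},{"hand":0.0,"travel":[0,0,-0.003],"twist":0},{"hand":0.0,"travel":[0,0,-0.003],"twist":0}]'; python3 -m jog '[{"hand":0.0,"travel":[0,0,-0.0007],"twist":0},{"hand":0.0,"travel":[0,0,-0.0014],"twist":0},{"hand":0.0,"travel":[0,0,-0.0014],"twist":0}]'
```

```text
clock: 8.3
eef_pos: [0.5107, 0.0759, 0.1302]
orientation: [3.142, 0.0, -0.131]
contact_force: [-0.1, -0.2, -0.9]
width: 0.107
clock: 8.6
eef_pos: [0.511, 0.0761, 0.1296]
orientation: [-3.142, -0.001, -0.131]
contact_force: [-2.5, 0.7, 8.9]
width: 0.11
```

```bash
python3 -m jog '[{"hand":0.02,"travel":[0,0,0],"twist":0},{"hand":0.04,"travel":[0,0,0],"twist":0},{"hand":0.07,"travel":[0,0,0],"twist":0},{"hand":0.07,"travel":[0,0,0],"twist":0},{"hand":0.07,"travel":[0,0,0],"twist":0},{"hand":0.07,"travel":[0,0,0],"twist":0}]'
python3 - <<'E'
from h import *
from bench import ctrl
s=imaging.capture("scene")
crop(s,255,120,70,120,6,"pics/s11.png");
E
```

```text
clock: 9.2
eef_pos: [0.5107, 0.076, 0.1288]
orientation: [3.142, 0.0, -0.131]
contact_force: [-0.5, -0.2, 0.4]
width: 0.818
```

View pics/s11.png

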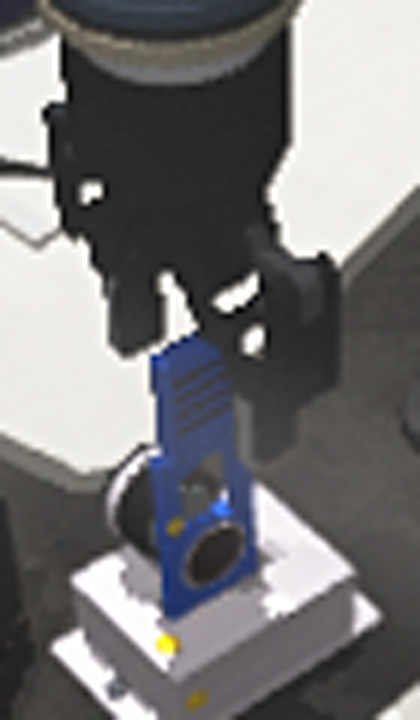

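Released, the slide stands upright. Now I retreat straight up.

```bash
python3 -m jog '[{"hand":0.07,"travel":[0,0,0.01],"twist":0},{"hand":0.07,"travel":[0,0,0.03],"twist":0},{"hand":0.07,"travel":[0,0,0.055],"twist":0},{"hand":0.07,"travel":[0,0,0.085],"twist":0},{"hand":0.07,"travel":[0,0,0.115],"twist":0},{"hand":0.07,"travel":[0,0,0.13],"twist":0},{"hand":0.07,"travel":[0,0,0.13],"twist":0},{"hand":0.07,"travel":[0,0,0.13],"twist":0}]'
python3 - <<'E'
from h import *
from bench import ctrl
s=imaging.capture("scene")
crop(s,255,150,70,90,8,"pics/s12.png"); crop(s,200,100,200,220,3,"pics/s12w.png")
E
```

```text
clock: 10.05
eef_pos: [0.5105, 0.0759, 0.259]
orientation: [3.142, -0.0, -0.131]
contact_force: [-0.4, 0.1, -0.7]
width: 0.819
```

View pics/s12.png

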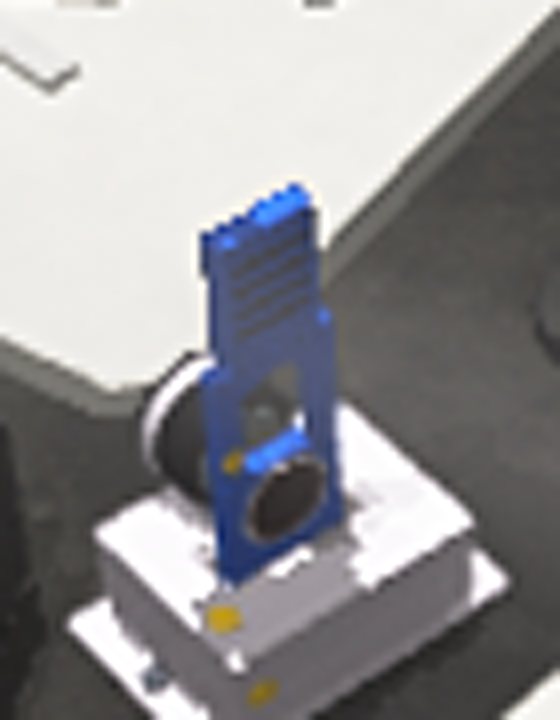

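View pics/s12w.png

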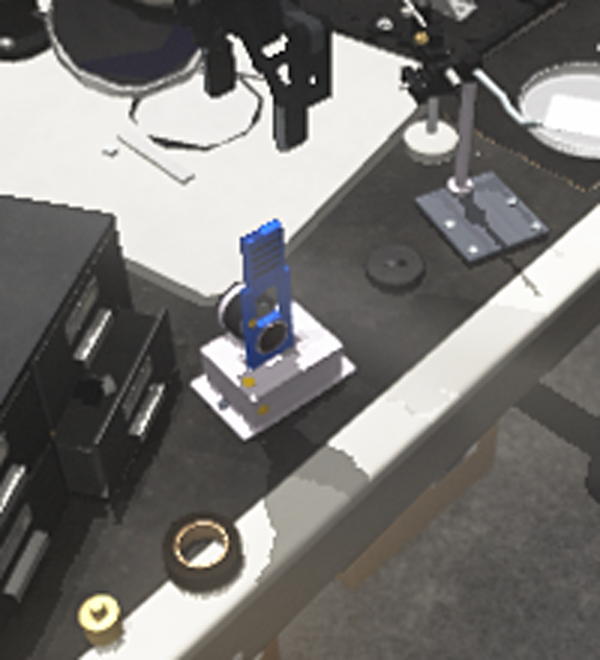

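Run:
```python
from fs import *
d=[((-4,22,106),(206,378)),((-4,-22,106),(327,320)),((-4,17,72),(233,463)),((-4,0,44),(287,498)),((-5,-17,155),(316,212))]
p=fits(d,(255,150),8,(.510,.076,.012),-.132)
P=np.array([a for a,b in d])/1000.; uv=np.array([px(b,255,150,8) for a,b in d])
for z in (.008,.012,.016,.020): print(z,np.round((proj("scene",frame([.510,.076,z],-.132,P))-uv).mean(0),2))
```

```text
[ 0.5111  0.0767  0.012  -0.1328 -0.0154]
[[0.4, 1.5], [0.7, -0.3], [-0.1, 0.1], [-0.3, 0.2], [-0.5, -1.4]]
0.008 [1.2  1.03]
0.012 [ 1.12 -0.21]
0.016 [ 1.03 -1.44]
0.02 [ 0.95 -2.69]
```

```bash
python3 -c "
from bench import order,ctrl
print(ctrl.sense()['contact_force'],ctrl.sense()['clock']); print(order.sign_off())"
```

```text
[ 0.25066684 -0.68373075 -0.70715428] 10.1
the job is handed in; nothing more can be done
None
```

The slide is standing in the holder's slot, released and upright, and I handed the job in at about 10.1 s. I gripped it by its tab and raised it 23 mm. I then drew it about 60 mm off the hook along the stand's -x, turned it about 12.5° and lowered it into the slot.

- **Seating:** Lowering met the slot floor at 8.9 N, at the tool height expected for a seated foot. After release, the camera fit put the foot at about z = 12 mm, within about 2 mm of the slot's centre and leaning about 0.015 rad. That height comes mainly from one camera.
- **Dot:** The slide's yellow dot is at the same end of the slot as the holder's.
- **Clear of everything:** The gripper was 13 cm above where it let go of the slide, with no contact force beyond sensor noise. The lens cap, tape roll and brass weight look undisturbed in the last picture, but I did not measure their positions.
- **Disagreements:** The two cameras differed by about 3 mm on the holder's x position. I aimed nearer the scene camera's value, and the slide went in without touching until the floor. A few corner points in the last fit were off by up to 1.5 pixels.

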